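Hold the lens case's lid half open

ROBOT

A 6-joint arm with a two-finger parallel gripper is mounted at the origin on the work surface. World frame = base frame: x ahead of the robot, y to its left, z up, the work surface at z = 0. Lengths are in m, angles in rad, forces in N, time in s.
With the tool pointing down it reaches from about 0.35 to 0.775 m from the base axis. Payload 7.3 kg.
Tool frame: the origin (TCP) lies at the centre of the arm's flange, where the gripper is bolted on; the fingertips stand 178 mm ahead of it and the grasp point (between the pads) lies 159 mm ahead of it (tip_extent is the distance from the TCP to the fingertips, in m); z points along the fingers, y is the line along which they close (so a half turn about z gives the same grasp; the last joint's range is limited). The gripper opens to 92 mm and grips with 3 to 60 N. Pads are 19 mm wide; open, the fingers measure 130 mm over their backs; the gripper's body (75 mm by 190 mm) begins 47 mm behind the grasp point.
Start: joints at [-1.323, 0.342, 1.524, -0, 1.275, -0.146], TCP at [0.201, -0.485, 0.405] pointing down, gripper open.
Joint ranges: [-2.53, 2.53], [-0.77, 2.02], [0.04, 2.7], [-1, 4.14], [0.28, 2.66], [-3.11, 3.11]. Speed limits (rad/s): [2.57, 2.57, 3.14, 3.14, 3.14, 3.14].

INTERFACE

Orientations are given as [roll, pitch, yaw] about the fixed x, y, z axes, in that order (R = Rz(yaw) Ry(pitch) Rx(roll)).
In Python, from cell import * gives the robot as it stands.
- The arm moves only by the tool arm_command, never from a script. Its arguments are lists of equal length, an entry for each row: "xyz": the shift along the world's x, y, z in mm, a list of three; "spin": the turn about the world's z in degrees. In form: {"xyz": [[tx, ty, tz], ...], "spin": [spin, ...]}. A call has 1 to 20 rows; each row shifts and turns the commanded pose from where the row before left it; what a row does not reach is not made up. A row lasts 1/10 s, in which the tool goes at most 50 mm and 8.59 degrees, less where a joint would pass 70% of its speed; a pose out of reach is approached as far as the arm can. A call with a gripper value outside its range is refused whole. "jaw" is the opening, from -1 (shut) to 1 (fully open), set as the call begins (left out, the last holds). The fingers move at their own pace and stop on an object; "squeeze" is the grip in N (left out, the last holds). Time passes only in rows, so rows that do not move let the fingers close. It gives the time, the measured TCP pose, the force, the opening and the grip force at its end, in the units of the state.
- observe(): the state, without advancing time (a new reading comes with each control period).
- read_camera(name): name is "scene" or "top"; returns a dict with "img" (420x560x3 uint8, red, green, blue), "depth" (420x560 float32, m along the optical axis (not along the pixel's ray), 0 where there is no reading), "fx", "fy", "cx", "cy" (pixels), "dist_coeffs" ([k1, k2, p1, p2, k3] as OpenCV has them; the pictures are not rectified), "world_from_camera" (4x4, takes a point from camera to world coordinates). Camera axes: x right, y up, looking along -z (the intrinsics and any distortion apply to the point x, -y, -z); pixel columns grow to the right and rows downward; lengths in m; the calibration is good to about 2 mm. A picture is of the moment at which its call begins.
- hand_in(): hands the job in; it is judged then, once.
The state is a dict: "time": time; "qpos": joint angles; "qvel": joint speeds; "joint_efforts": joint torques, N m; "tool_pos": TCP position; "tool_rot": TCP orientation; "contact_force": force on the tool from outside, world axes, zero at the start; "torque": the same for the moment, N m; "opening": finger opening in m; "grip_force": force on a finger pad.
Only numpy, scipy, OpenCV 4.12 (cv2) and the standard library are available. Lean on these libraries where they do the work, as an engineer would, in place of code of your own. Each camera call takes 0.05 s, during which the arm holds its last target. There are 200 camera calls.

TASK

A microscope objective lens (the stepped steel barrel) has been left standing in front of one of the two storage cases on the bench. Lift the lid of the case it stands in front of, using the fingers, and finish while still holding that lid open at 50 degrees (within 5) from shut, so that a colleague can put the lens away; the lid falls shut if let go. Leave the other case shut and do not shift the lens or the other things on the bench.

Things in the scene. Friction and masses are not known exactly. Their poses are not given: they have to be found in the camera images.
- case_a: storage case on the robot's left (y > 0), fixed to the bench, empty, like its twin: white metal box 160 deep (its x) x 180 wide (its y) x 80 mm high, 6 mm walls, with a hinged grey lid on top. Origin: centre of its underside. Its front (handle side) faces its own -x, roughly towards the robot; the lid hinges along its rear (+x) rim.
- case_b: storage case on the robot's right (y < 0), fixed to the bench, empty, like its twin: white metal box 160 deep (its x) x 180 wide (its y) x 80 mm high, 6 mm walls, with a hinged grey lid on top. Origin: centre of its underside. Its front (handle side) faces its own -x, roughly towards the robot; the lid hinges along its rear (+x) rim.
- lid_a (a joint): opening angle of case_a's lid, rad: 0 shut and level (the start), growing as the front edge goes up and back; stops at 1.35. Grey plate 160 x 180 x 8 mm, 0.2 to 0.42 kg, with a closing spring (0.12 Nm shut, 0.22 Nm at 50 degrees): falls shut from any angle when let go; 1.5 to 4 N at the handle lifts it.
- lid_b (a joint): opening angle of case_b's lid, rad: 0 shut and level (the start), growing as the front edge goes up and back; stops at 1.35. Grey plate 160 x 180 x 8 mm, 0.2 to 0.42 kg, with a closing spring (0.12 Nm shut, 0.22 Nm at 50 degrees): falls shut from any angle when let go; 1.5 to 4 N at the handle lifts it.
- lid_a_handle (a point): centre of the lid's steel handle bar: round, 10 mm thick, 100 mm long along the case's y, 35 mm above the lid's top face on two 8 mm posts 46 mm either side of its middle, 6 mm back from the lid's front edge. Shut: 123.5 mm above the bench, 74 mm in front of case_a's centre. It swings with the lid, 154 mm along the lid from the hinge axis and 43 mm above the lid's underside.
- lid_b_handle (a point): centre of the lid's steel handle bar: round, 10 mm thick, 100 mm long along the case's y, 35 mm above the lid's top face on two 8 mm posts 46 mm either side of its middle, 6 mm back from the lid's front edge. Shut: 123.5 mm above the bench, 74 mm in front of case_b's centre. It swings with the lid, 154 mm along the lid from the hinge axis and 43 mm above the lid's underside.
- lid_a_hinge (a point): middle of the hinge axis of the lid of case_a, 80.5 mm above the bench, 80 mm behind the case's centre; the axis is the case's y.
- lid_b_hinge (a point): middle of the hinge axis of the lid of case_b, 80.5 mm above the bench, 80 mm behind the case's centre; the axis is the case's y.
- case_a_front (a point): point on the bench 110 mm in front of the middle of case_a's front face; the lens or the puck stands within 50 mm of it.
- case_b_front (a point): point on the bench 110 mm in front of the middle of case_b's front face; the lens or the puck stands within 50 mm of it.
- lens: microscope objective lens, loose: stepped steel barrel with a dark band, 36 mm diameter, 52 mm tall, tapering to the top, 0.14 kg, standing upright on the bench in front of one of the cases. Origin: centre of its underside. Not to be moved.
- puck: mounted metal sample, loose: flat black disc 50 mm diameter, 18 mm tall with a small square of steel in its top, 0.08 kg, in front of the other case. Origin: centre of its underside. Not to be moved.
- bottle: closed amber glass jar, loose: 54 mm diameter, 110 mm tall, standing to the left of the cases. Origin: centre of its underside. Not to be moved.
- driver: screwdriver, loose, 150 mm long, lying on the bench to the right of the cases. Origin: under its middle. Not to be moved.

How it is judged:
At the end, for the whole second after the job is handed in: The lid of the case that the lens stands in front of is open at 45 to 55 degrees (0.785 to 0.96 rad) and still, carried by the fingers (contact over 0.5 N) and by no loose thing; the other lid is shut (under 0.05 rad); lens, puck, jar and screwdriver are within 20 mm of where they stood (((horizontal distance between lens and case_a_front below 0.1 m and value of joint lid_a between 0.785 and 0.96 rad and velocity of joint lid_a between -0.05 and 0.05 rad/s and contact force between the fingers and lid_a above 0.5 N and contact force between each of lens, puck, bottle, driver and lid_a below 0.1 N and value of joint lid_b below 0.05 rad) or (horizontal distance between lens and case_b_front below 0.1 m and value of joint lid_b between 0.785 and 0.96 rad and velocity of joint lid_b between -0.05 and 0.05 rad/s and contact force between the fingers and lid_b above 0.5 N and contact force between each of lens, puck, bottle, driver and lid_b below 0.1 N and value of joint lid_a below 0.05 rad)) and distance of each of lens, puck, bottle, driver from where it was at the start of the episode below 0.02 m); the arm keeps its last pose, push and grip.
It fails at once if the lid of the other case is opened (over 0.1 rad) ((horizontal distance between lens and case_a_front below 0.1 m and value of joint lid_b above 0.1 rad) or (horizontal distance between lens and case_b_front below 0.1 m and value of joint lid_a above 0.1 rad)).
It fails at once if the lens, the sample, the jar or the screwdriver is shifted by more than 20 mm (distance of any of lens, puck, bottle, driver from where it was at the start of the episode above 0.02 m).
It also fails if it takes over 32 s, if anything falls off the work surface, if the arm or the gripper's body presses on something with over 40 N, if the wrist force passes 120 N, or if a joint passes its speed limit or range.

## Working session

There is one attempt and no reset: what is moved stays moved. The work goes in short steps, Python scripts to look and compute and a tool call to move; the robot and the scene stay as the last step left them, time stands still between calls to the robot, and variables do not carry over. Pictures are saved under pics/ and viewed, at most 10 in all, crops included, and the job is handed in when it is done.

Besides the shell and the picture viewer there is one more tool, called after ">>>" as a command line: name --pt "numbers of a row" for each row, then --argument value for the rest. arm_command: Moves the arm, as the interface text tells. Its arguments: {"type":"object","properties":{"xyz":{"type":"array","items":{"type":"array","items":{"type":"number"}}},"spin":{"type":"array","items":{"type":"number"}},"jaw":{"type":"number"},"squeeze":{"type":"number"}},"required":["xyz","spin"]}

```bash
mkdir -p pics; python3 - <<'E'
from cell import *
import cv2,pickle
for n in("top","scene"):
    c=read_camera(n); pickle.dump(c,open(n+".pkl","wb")); cv2.imwrite(f"pics/{n}.png",c["img"][:,:,::-1])
    print(n,c["fx"],c["dist_coeffs"],c["world_from_camera"])
print(observe())
E
```

```text
top 406.70771244812306 [0.00860491 0.         0.         0.         0.        ] [[-0.01730173  0.9925642  -0.12048635  0.40164579]
 [-0.99980542 -0.016033    0.01149166  0.00399246]
 [ 0.00947445  0.12066174  0.99264847  1.19484718]
 [ 0.          0.          0.          1.        ]]
scene 485.88108173766483 [-0.05928486  0.          0.          0.          0.        ] [[-6.02819428e-01 -5.59281714e-01  5.69045430e-01  1.49730137e+00]
 [ 7.97876855e-01 -4.21549235e-01  4.30916194e-01  7.40517702e-01]
 [-1.12288193e-03  7.13792832e-01  7.00356004e-01  1.27675137e+00]
 [ 0.00000000e+00  0.00000000e+00  0.00000000e+00  1.00000000e+00]]
{'time': 0.1, 'qpos': array([-1.32300092e+00,  3.42637226e-01,  1.52490515e+00,  1.46106019e-05,
        1.27539714e+00, -1.45979690e-01]), 'qvel': array([ 0.00168534, -0.00150974, -0.00307503,  0.00140088, -0.00242034,
       -0.00170394]), 'joint_efforts': array([ 2.07815472e-03, -4.32004666e+01, -2.44695532e+01,  7.18344259e-02,
        5.25776634e-02, -4.29837269e-05]), 'tool_pos': array([ 0.2014337 , -0.4846918 ,  0.40412821]), 'tool_rot': array([-3.14026215e+00, -2.09740226e-04,  3.93770690e-01]), 'contact_force': array([ 0.14259019, -0.23614138, -0.10743998]), 'torque': array([0.03256755, 0.02666672, 0.00193098]), 'grip_force': 0.0, 'opening': 0.09162972242141831}
```

View pics/top.png

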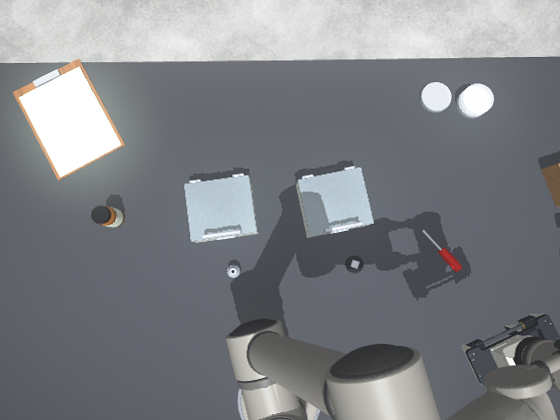

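View pics/scene.png

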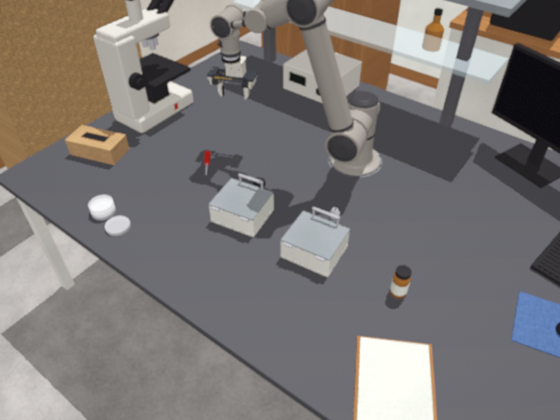

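The lens (top view, about (233,271)) stands in front of the left case (around (221,208)), which is case_a. The puck (355,264) is in front of case_b. Next I'll measure lid_a and its handle from an enlarged crop and the depth.

```bash
cat > h.py <<'E'
import numpy as np,cv2,pickle
def load(n): return pickle.load(open(n+".pkl","rb"))
def cloud(c):
    v,u=np.mgrid[0:420,0:560]
    K=np.array([[c["fx"],0,c["cx"]],[0,c["fy"],c["cy"]],[0,0,1]])
    p=cv2.undistortPoints(np.stack([u,v],-1).reshape(-1,1,2).astype(float),K,np.array(c["dist_coeffs"])).reshape(420,560,2)
    d=c["depth"]; P=np.stack([p[...,0]*d,-p[...,1]*d,-d],-1); T=c["world_from_camera"]
    return P@T[:3,:3].T+T[:3,3]
E
python3 - <<'E'
from h import *
c=load("top"); cv2.imwrite("pics/crop.png",cv2.resize(c["img"][165:290,175:265,::-1],None,fx=5,fy=5 ,interpolation=cv2.INTER_CUBIC)[:600])
for n in("top","scene"):
    W=cloud(load(n)); P=W[load(n)["depth"]>0]
    box=(P[:,0]>.3)&(P[:,0]<.75)&(P[:,1]>-.02)&(P[:,1]<.3)
    P=P[box]
    L=P[(P[:,2]>.078)&(P[:,2]<.1)]; 
    print(n,"lid",len(L),L.mean(0),cv2.minAreaRect(L[:,:2].astype(np.float32)*1000))
    H=P[(P[:,2]>.112)&(P[:,2]<.14)]
    print("handle",len(H),H.mean(0) if len(H) else 0,cv2.minAreaRect(H[:,:2].astype(np.float32)*1000) if len(H) else 0, H[:,2].max() if len(H) else 0)
    S=P[(P[:,0]<.5)&(P[:,2]>.025)&(P[:,2]<.06)&(P[:,0]<L[:,0].min()-.02)]; print("lens",len(S),S.mean(0) if len(S) else 0, S.min(0),S.max(0))
E
```

```text
top lid 3719 [0.5340317  0.15482349 0.08820705] ((534.8482666015625, 155.37648010253906), (167.9024658203125, 180.3178253173828), 7.449714183807373)
handle 144 [0.45764941 0.14488264 0.12700087] ((457.7774658203125, 145.29588317871094), (10.136088371276855, 98.68858337402344), 7.620414733886719) 0.1315946932262988
lens 130 [0.35729614 0.12267003 0.04394796] [0.34096555 0.10633476 0.02717637] [0.37427774 0.14024862 0.05730567]
scene lid 1981 [0.54000315 0.15976891 0.08691452] ((540.347900390625, 156.90760803222656), (177.56410217285156, 182.5413818359375), 7.422937870025635)
handle 86 [0.46141898 0.14847558 0.12402951] ((460.2439270019531, 147.41049194335938), (14.114837646484375, 98.4574203491211), 6.383483409881592) 0.13196307962064768
lens 58 [0.36324378 0.12905192 0.04292311] [0.34802618 0.10911088 0.02580213] [0.37702287 0.14484924 0.05461646]
```

View pics/crop.png

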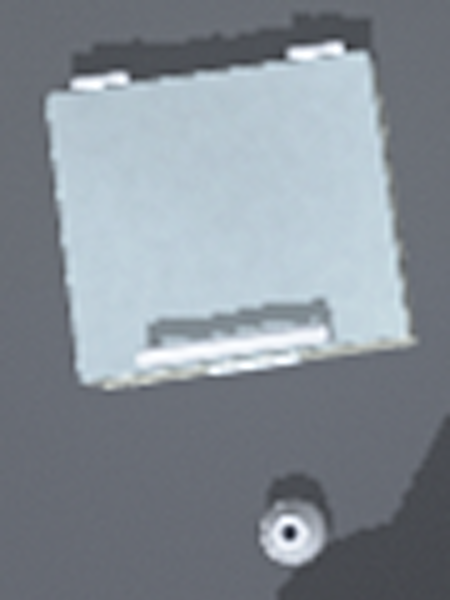

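Lens is at about (0.36, 0.125), in front of case_a. Lid_a's handle is at (0.459, 0.146, 0.1235), yaw +7.4°. I'll approach above it and turn the jaws to close along the case's x.

>>> arm_command --pt "24 28 0" --pt "24 28 0" --pt "24 28 0" --pt "24 28 0" --pt "24 28 0" --pt "24 28 0" --pt "24 28 0" --pt "24 28 0" --pt "24 28 0" --pt "24 28 0" --pt "2 35 0" --pt "2 35 0" --pt "2 35 0" --pt "2 35 0" --pt "2 35 0" --pt "2 35 0" --pt "2 35 0" --pt "2 35 0" --pt "2 35 0" --pt "0 36 0" --spin '[7.5,7.5,7.5,7.5,7.5,7.5,7.5,7.5,7.5,7.3,0,0,0,0,0,0,0,0,0,0]' --jaw 0.3 --squeeze 20

```text
time: 2.1
tool_pos: [0.4593, 0.1476, 0.4044]
tool_rot: [-3.141, 0.0, 1.699]
contact_force: [0.1, -0.0, 0.0]
opening: 0.06
grip_force: 0.0
```

>>> arm_command --pt "0 -1 -20" --pt "0 0 -20" --pt "0 0 -20" --pt "0 0 -20" --pt "0 0 -15" --pt "0 0 -12" --pt "0 0 -9" --pt "0 0 0" --spin '[0,0,0,0,0,0,0,0]'

```text
time: 2.9
tool_pos: [0.4591, 0.1451, 0.2876]
tool_rot: [-3.139, 0.0, 1.699]
contact_force: [0.4, -0.1, 0.0]
opening: 0.06
grip_force: 0.0
```

>>> arm_command --pt "0 0 0" --pt "0 0 0" --pt "0 0 0" --pt "0 0 0" --pt "0 0 0" --pt "0 0 0" --pt "0 0 0" --spin '[0,0,0,0,0,0,0]' --jaw -1

```text
time: 3.6
tool_pos: [0.459, 0.1452, 0.2886]
tool_rot: [-3.14, 0.0, 1.699]
contact_force: [1.6, 0.9, -1.3]
opening: 0.0091
grip_force: 20.0
```

```bash
python3 - <<'E'
from cell import *
import cv2
c=read_camera("scene"); cv2.imwrite("pics/grip.png",cv2.resize(c["img"][130:290,220:430,::-1],None,fx=3.5,fy=3.5)); print(observe())
E
```

```text
{'time': 3.65, 'qpos': array([ 1.46906125e-01,  3.97528893e-01,  1.80227183e+00, -7.04365223e-05,
        9.43232111e-01,  1.83492012e-02]), 'qvel': array([ 5.78878216e-05,  5.15383163e-04,  8.41195089e-04,  5.74044694e-04,
       -2.25622045e-03, -1.52667954e-05]), 'joint_efforts': array([-1.86009561e-01, -4.06795049e+01, -2.07038677e+01,  7.75751355e-02,
       -7.64496401e-01, -6.88368513e-03]), 'tool_pos': array([0.45905863, 0.1451517 , 0.28861151]), 'tool_rot': array([-3.14015376e+00,  8.33711018e-05,  1.69939471e+00]), 'contact_force': array([-1.56429233, -0.72607957,  2.32730453]), 'torque': array([-0.06835548,  0.25868989, -0.00622855]), 'grip_force': 20.000296533107758, 'opening': 0.009309204806324979}
```

View pics/grip.png

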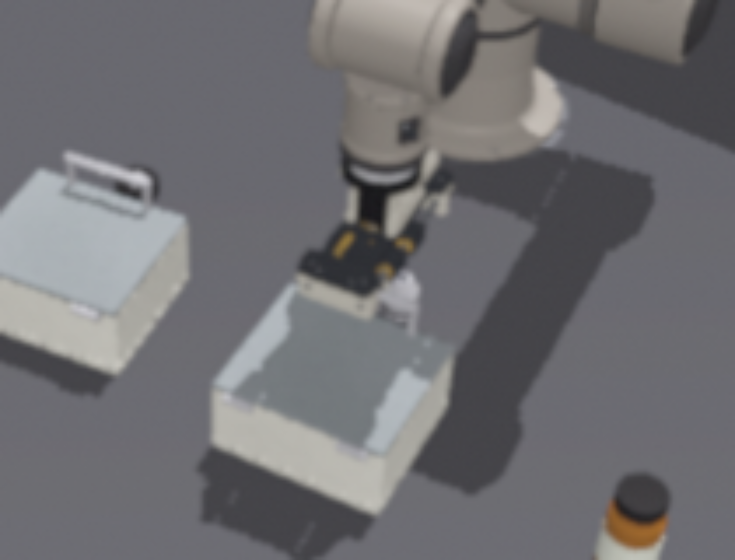

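The gripper holds the handle bar (opening 9 mm, 20 N). Next I'll compute the arc waypoints.

```bash
python3 - <<'E'
import numpy as np
t=np.radians(np.arange(0,51,2.5)); r=159.9;p=np.radians(15.6)+t;y=np.radians(7.4)
d=-r*np.cos(p)+r*np.cos(p[0]); z=r*(np.sin(p)-np.sin(p[0]))
A=np.c_[d*np.cos(y),d*np.sin(y),z]; print(np.diff(np.round(A,1),axis=0).round(1).tolist(),A[-1])
E
```

```text
[[2.0, 0.3, 6.7], [2.3, 0.3, 6.6], [2.6, 0.3, 6.4], [2.8, 0.4, 6.4], [3.1, 0.4, 6.2], [3.4, 0.4, 6.1], [3.7, 0.5, 5.9], [3.9, 0.5, 5.8], [4.1, 0.5, 5.6], [4.4, 0.6, 5.4], [4.6, 0.6, 5.2], [4.9, 0.6, 4.9], [5.0, 0.7, 4.8], [5.3, 0.7, 4.6], [5.4, 0.7, 4.3], [5.6, 0.7, 4.0], [5.8, 0.8, 3.9], [6.0, 0.7, 3.5], [6.1, 0.8, 3.3], [6.2, 0.8, 3.0]] [ 87.22173905  11.32812604 102.61803805]
```

>>> arm_command --pt "2.0 0.3 6.7" --pt "2.3 0.3 6.6" --pt "2.6 0.3 6.4" --pt "2.8 0.4 6.4" --pt "3.1 0.4 6.2" --pt "3.4 0.4 6.1" --pt "3.7 0.5 5.9" --pt "3.9 0.5 5.8" --pt "0 0 0" --spin '[0,0,0,0,0,0,0,0,0]'

```text
time: 4.55
tool_pos: [0.4827, 0.1482, 0.3399]
tool_rot: [-3.139, 0.0, 1.699]
contact_force: [-9.3, -2.5, 2.7]
opening: 0.0093
grip_force: 20.0
```

>>> arm_command --pt "4.1 0.5 5.6" --pt "4.4 0.6 5.4" --pt "4.6 0.6 5.2" --pt "4.9 0.6 4.9" --pt "5.0 0.7 4.8" --pt "5.3 0.7 4.6" --pt "5.4 0.7 4.3" --pt "5.6 0.7 4.0" --pt "5.8 0.8 3.9" --pt "6.0 0.7 3.5" --pt "6.1 0.8 3.3" --pt "6.2 0.8 3.0" --pt "0 0 0" --pt "0 0 0" --pt "0 0 0" --spin '[0,0,0,0,0,0,0,0,0,0,0,0,0,0,0]'

```text
time: 6.05
tool_pos: [0.5464, 0.1564, 0.3936]
tool_rot: [3.14, 0.0, 1.699]
contact_force: [-7.1, -2.0, 8.4]
opening: 0.0094
grip_force: 20.0
```

```bash
python3 - <<'E'
from cell import *
from h import *
s=observe();print(s["tool_pos"],s["contact_force"],s["opening"],s["grip_force"])
y=np.radians(7.4)
for n in("top","scene"):
    c=read_camera(n);pickle.dump(c,open(n+"2.pkl","wb"))
    x0,y0,x1,y1=(170,130,270,290) if n=="top" else (220,100,430,290)
    cv2.imwrite(f"pics/{n}_end.png",cv2.resize(c["img"][y0:y1,x0:x1,::-1],None,fx=3,fy=3))
    P=cloud(c)[c["depth"]>0]-[.6117,.1661,.0805]
    a=P[:,0]*np.cos(y)+P[:,1]*np.sin(y); b=-P[:,0]*np.sin(y)+P[:,1]*np.cos(y); z=P[:,2]
    r=np.hypot(a,z); ang=np.degrees(np.arctan2(z,-a))
    m=(np.abs(b)<.088)&(np.abs(b)>.055)&(r>.03)&(r<.16)&(ang>15)&(ang<85)
    print(n,m.sum())
    if m.sum()>20:
        v=np.c_[-a[m],z[m]].astype(np.float32); l=cv2.fitLine(v,cv2.DIST_HUBER,0,.01,.01).ravel(); print(np.degrees(np.arctan(l[1]/l[0])), np.percentile(ang[m],[10,50,90]))
E
```

```text
[0.54637899 0.15638366 0.39364144] [-7.13501669 -2.01194381  8.38535518] 0.009386559003259997 20.0003582239151
top 419
50.135612 [52.50931045 53.72579769 58.40554573]
scene 670
50.01499 [52.00312953 54.95376378 61.32581764]
```

View pics/scene_end.png

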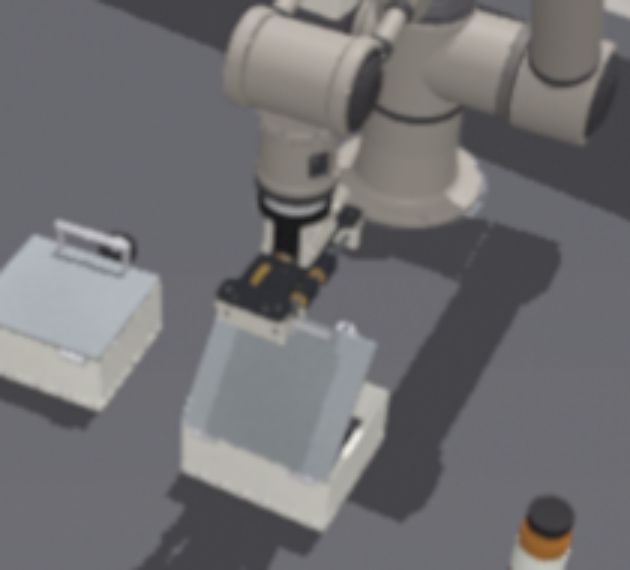

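The view shows lid_a held open by the gripper, and the plane fits give about 50.1° in both cameras. The lens and jar are untouched and lid_b is shut, so I'm handing in.

```bash
python3 -c "
from cell import *
print(hand_in())"
```

```text
the job is handed in; nothing more can be done
None
```

I handed the job in with case_a's lid held by its handle at about 50° (fitted from both cameras); the last camera view showed case_b shut and nothing visibly moved. The hand-in gave no pass/fail result.

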